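# Tip the walnuts out of the tilt-out bin

## Robot

A 6-joint arm with a two-finger parallel gripper is mounted at the origin on a cart in front of the work surface, level with it; the furniture and walls round the work are solid. World frame = base frame: x ahead of the robot, y to its left, z up, the work surface at z = 0. Lengths are in mm, angles in rad, forces in N, time in s.
With the tool pointing down it reaches from about 400 to 925 mm from the base axis. Payload 12.5 kg.
Tool frame: the origin (TCP) lies midway between the tips of the shut fingers; the grasp point (between the pads) lies 19 mm behind it; z points along the fingers, y is the line along which they close (so a half turn about z gives the same grasp; the last joint's range is limited). The gripper opens to 95 mm and grips with 3 to 60 N. Pads are 20 mm wide; open, the fingers measure 119 mm over their backs; the gripper's body (75 mm by 180 mm) begins 59 mm behind the grasp point.
Start: joints at [1.145, 0.491, 1.559, -0, 1.092, -0.106], TCP at [196.469, 593.335, 214.661] pointing down, gripper open.
Joint ranges: [-3.1, 3.1], [-0.84, 2.19], [0.05, 2.79], [-1.13, 4.28], [0.06, 2.93], [-2.69, 2.69]. Speed limits (rad/s): [2.22, 2.22, 2.79, 3.14, 3.14, 3.14].

## Interface

Orientations are given as [roll, pitch, yaw] about the fixed x, y, z axes, in that order (R = Rz(yaw) Ry(pitch) Rx(roll)).
In Python, from cell import state, read_camera, camera_info, env gives the robot as it stands.
- The arm moves only by the tool move_arm, never from a script. Its argument "commands" is a list of rows, each a list of 3 entries, a list of its own where there are three numbers: the shift along the world's x, y, z in cm, then the turn, a rotation vector about the world's x, y, z in degrees, then the opening, from 0 (shut) to 1 (fully open). A call has 1 to 10 rows; each row shifts and turns the commanded pose from where the row before left it; what a row does not reach is not made up. A row lasts 1/10 s, in which the tool goes at most 50 mm and 8.59 degrees, less where a joint would pass 70% of its speed; a pose out of reach is approached as far as the arm can. A call with a gripper value outside its range is refused whole. The fingers move at their own pace and stop on an object; the grip force is fixed at half the most. Time passes only in rows, so rows that do not move let the fingers close. It gives the time, the measured TCP pose, the force, the opening and the grip force at its end, in the units of the state.
- state(): the state, without advancing time (a new reading comes with each control period).
- read_camera(name): name is "scene" or "top" or "wrist"; returns the picture (480x640x3 uint8, blue, green, red); there is no depth.
- camera_info(name): a dict with "K" (3x3 intrinsics, pixels), "cam_to_world" (4x4, takes a point from camera to world coordinates). Camera axes: x right, y down, z forward; pixel columns grow to the right and rows downward; lengths in mm; the calibration is good to about 2 mm. A picture is of the moment at which its call begins: read the wrist's pose just before it. camera_info takes no time and is no camera call; for the wrist camera it gives the pose at the moment of the call.
- env.job_done(): hands the job in; it is judged then, once.
The state is a dict: "t": time; "joints": joint angles; "qvel": joint speeds; "tau": joint torques, N m; "eef_pos": TCP position; "tcp_rot": TCP orientation; "ft_force": force on the tool from outside, world axes, zero at the start; "moment": the same for the moment, N m; "opening": opening from 0.0 (shut) to 1.0 (fully open); "grip_force": force on a finger pad.
Only numpy, scipy, OpenCV 4.12 (cv2) and the standard library are available. Lean on these libraries where they do the work, as an engineer would, in place of code of your own. Each camera call takes 0.05 s, during which the arm holds its last target. There are 200 camera calls.

## Task

Two small steel tilt-out bins stand side by side on the work table, one holding walnuts and the other corks. Pull the walnut bin forward (the handle sticks out of its left side), all the way to its stop, so that both walnuts tip out into the tray in front of it, and leave it tipped open. Leave the cork bin shut.

Things in the scene. Friction and masses are not known exactly. Their poses are not given: they have to be found in the camera images.
- nut_bin (a joint): Walnut bin's angle about its level pivot, rad: 0 shut (open top up), 1.745 tipped forward against its stop. An open-topped steel pocket 118 mm wide in a fixed steel stand with a tray in front. As the value grows the top moves forward (tray frame -x) and down. Light: a few newtons at the handle; falls shut if let go early, stays at the stop. The walnuts roll out from about 1 rad on.
- nut_bin_grip (a point): Middle of the walnut bin's handle: a round black grip, diameter 16 mm, 75 mm long, level, on the bin's left side (tray frame +y), centre 61 mm from that side; pinch it from above, it turns between the fingers. It moves round the pivot at 90 mm radius: shut, it is 48 mm to -x and 76 mm above the pivot; at the stop, 67 mm to -x and 61 mm below. Axes as the tray's when shut; turn with the bin.
- nut_bin_tray (a point): Middle of the floor of the tray in front of the walnut bin, 4 mm above the table; fixed. z up, -x out of its front towards the robot, +y to the handle's side. Inside 202 (x) by 152 mm (y), walls 31 mm high, 41 mm at the front. The bin's pivot line runs along y, 95 mm behind this point (+x) and 126 mm above it; the middle of the handle lies 120 mm to +y of it.
- walnut_a: One of two brown walnuts, egg-round, 36 mm across and 39 mm long, about 20 g, lying loose on the floor of the walnut bin; origin at its centre.
- walnut_b: The other walnut, the same.
- cork_bin (a joint): Angle of the other bin, rad, 0 = shut. It has the same build and handle but holds two lying corks (24 mm thick, 40 mm long); it is to stay shut.
Not all that is in view belongs to the job. Leave any orange or purple look-alike of the walnut_a alone.

How it is judged:
By the outcome, as a careful person would: the job done as asked, in the order asked, and still so for the second after the job is handed in, with the robot touching nothing.
It also fails if it takes over 40 s, if anything falls off the work surface, if the arm or the gripper's body presses on something with over 40 N, if the wrist force passes 120 N, or if a joint passes its speed limit or range.

## Working session

There is one attempt and no reset: what is moved stays moved. The work goes in short steps, Python scripts to look and compute and a tool call to move; the robot and the scene stay as the last step left them, time stands still between calls to the robot, and variables do not carry over. Pictures are saved under pics/ and viewed, at most 10 in all, crops included, and the job is handed in when it is done.

Besides the shell and the picture viewer there is one more tool, called after "Call:" by a JSON object that holds its "fn" and its "kwargs", one argument or row to a line. move_arm: Moves the arm, as the interface text tells. Its arguments: {"type":"object","properties":{"commands":{"type":"array"}},"required":["commands"]}

```bash
mkdir -p pics
python3 - <<'E'
from cell import *
import cv2,numpy as np
for n in("scene","top"):
    cv2.imwrite(f"pics/{n}.png",read_camera(n)); c=camera_info(n); print(n,c["K"],np.round(c["cam_to_world"],3))
s=state();print(s["t"],s["eef_pos"],s["tcp_rot"],s["opening"])
E
```

```text
scene [[619.2581065    0.         311.20254612]
 [  0.         619.2581065  246.85601447]
 [  0.           0.           1.        ]] [[-7.660000e-01  5.350000e-01 -3.570000e-01  1.029010e+03]
 [ 6.430000e-01  6.410000e-01 -4.190000e-01  5.301100e+02]
 [ 5.000000e-03 -5.500000e-01 -8.350000e-01  1.179799e+03]
 [ 0.000000e+00  0.000000e+00  0.000000e+00  1.000000e+00]]
top [[472.42194177   0.         317.55450825]
 [  0.         472.42194177 240.90837092]
 [  0.           0.           1.        ]] [[-2.000000e-03 -9.980000e-01  6.300000e-02  5.536990e+02]
 [-1.000000e+00  1.000000e-03 -1.900000e-02  3.626800e+01]
 [ 1.900000e-02 -6.300000e-02 -9.980000e-01  1.308929e+03]
 [ 0.000000e+00  0.000000e+00  0.000000e+00  1.000000e+00]]
0.1 [196.38788025 593.11799575 214.13919637] [-3.14063355e+00 -1.00252082e-04  2.82178015e+00] 0.9985153261105878
```

View pics/scene.png

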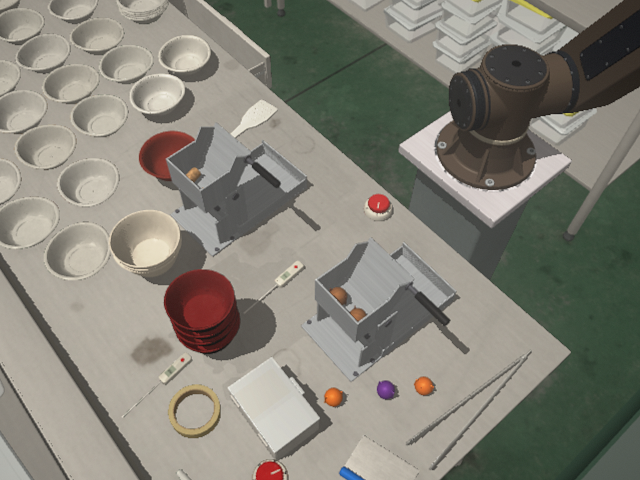

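View pics/top.png

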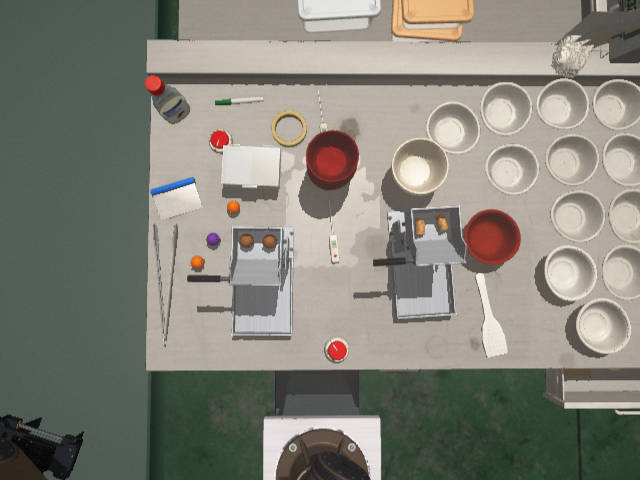

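```bash
cat > h.py <<'E'
import numpy as np,cv2
from cell import *
def ray(n,u,v,z):
    c=camera_info(n);T=np.array(c["cam_to_world"]);d=T[:3,:3]@np.linalg.inv(c["K"])@[u,v,1.];o=T[:3,3]
    return o+d*(z-o[2])/d[2]
E
python3 - <<'E'
from h import *
for n,b in(("top",(180,225,268,290)),("scene",(410,340,280,345))):
    im=cv2.imread(f"pics/{n}.png");x0,x1,y0,y1=(180,225,268,290) if n=="top" else (408,456,284,330)
    m=(im[y0:y1,x0:x1].max(2)<70).astype(np.uint8)
    k,l,st,ce=cv2.connectedComponentsWithStats(m);i=1+np.argmax(st[1:,4])
    ys,xs=np.where(l==i);r=cv2.minAreaRect(np.c_[xs+x0,ys+y0].astype(np.float32));bp=cv2.boxPoints(r)
    print(n,st[i],r,ray(n,*r[0],206))
    e=sorted(bp.tolist());a=np.mean(e[:2],0);b=np.mean(e[2:],0);print("ends",ray(n,*a,206),ray(n,*b,206))
for p in((233,337),(292,336)):print(ray("top",*p,45))
a=cv2.imread("pics/top.png")[190:350,170:310];b=cv2.imread("pics/scene.png")[230:390,300:475]
cv2.imwrite("pics/crop.png",np.hstack([cv2.resize(a,(350,400)),cv2.resize(b,(437,400))]))
E
```

```text
top [  7   8  33   6 189] ((203.0, 278.5), (5.0, 32.0), 90.0) [535.65843236 280.47690691 206.        ]
ends [535.7343291  317.36262732 206.        ] [535.58243695 243.54323103 206.        ]
scene [  7   8  35  34 335] ((432.00006103515625, 308.0000305175781), (42.42640686035156, 8.485280990600586), 45.0) [531.9834176  277.95060033 206.        ]
ends [530.71971172 239.5340378  206.        ] [533.21010611 315.24183791 206.        ]
[378.97667249 235.27013838  45.        ]
[380.90641582  79.7419045   45.        ]
```

View pics/crop.png

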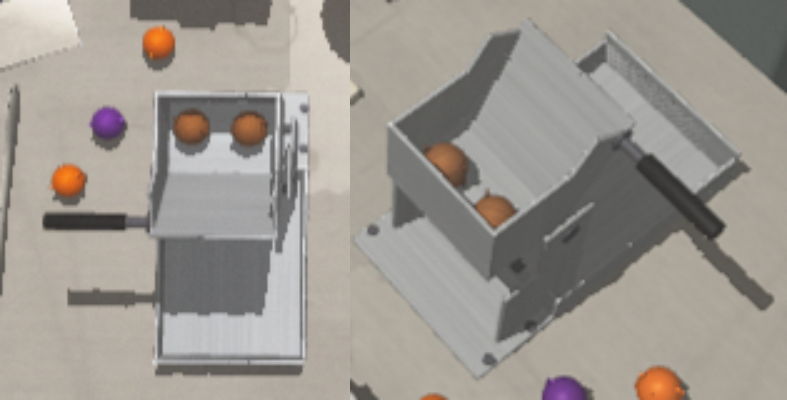

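The walnut bin is the left one in the top picture: brown nuts at (246,241) and (269,241), black handle at (203,279). The other bin holds the corks, at (420,226) and (443,225). The two orange balls and the purple one lie on the table, and I'll leave them alone. The handle centre is at about (534, 279, 206), level along y.

Call:
{"fn": "move_arm", "kwargs": {
  "commands": [
    [[3.0,-3.1,0.9],[0,0,-7.2],1],
    [[3.0,-3.1,0.9],[0,0,-7.2],1],
    [[3.4,-3.1,0.9],[0,0,-7.2],1],
    [[3.4,-3.1,0.9],[0,0,-7.2],1],
    [[3.4,-3.1,0.9],[0,0,-7.2],1],
    [[3.4,-3.1,0.9],[0,0,-7.2],1],
    [[3.4,-3.1,0.9],[0,0,-7.2],1],
    [[3.4,-3.1,0.9],[0,0,-7.2],1],
    [[3.4,-3.1,0.9],[0,0,-7.2],1],
    [[3.4,-3.1,0.9],[0,0,-7.0],1]
  ]
}}

```text
t: 1.1
eef_pos: [529.5, 281.8, 304.9]
tcp_rot: [-3.141, 0.0, 1.563]
ft_force: [-0.2, 0.4, -0.0]
opening: 1.0
grip_force: 0.0
```

Call:
{"fn": "move_arm", "kwargs": {
  "commands": [
    [[0,0,0],[0,0,0],1],
    [[0,0,0],[0,0,0],1],
    [[0,0,0],[0,0,0],1]
  ]
}}

```text
t: 1.4
eef_pos: [527.7, 283.8, 304.2]
tcp_rot: [-3.141, 0.0, 1.57]
ft_force: [-0.2, -0.3, 0.1]
opening: 1.002
grip_force: 0.0
```

Run:
```python
from h import *
c=camera_info("wrist");im=read_camera("wrist");cv2.imwrite("pics/w1.png",im)
s=state();print(s["eef_pos"],s["tcp_rot"],s["joints"],s["ft_force"]);print(c["K"],np.round(c["cam_to_world"],2))
print(ray("top",197,262,18))
```

```text
[527.56411517 284.10982216 304.31301119] [-3.14085787e+00  1.78484140e-04  1.57065691e+00] [3.83742774e-01 3.79104971e-01 1.49966030e+00 1.15089472e-04
 1.26357554e+00 3.83847410e-01] [-0.59348093  0.32907804 -0.37501816]
[[413.58342438   0.         320.94836021]
 [  0.         413.58342438 249.26286186]
 [  0.           0.           1.        ]] [[ 1.0000e+00  0.0000e+00 -0.0000e+00  5.2772e+02]
 [ 0.0000e+00 -9.6000e-01 -2.8000e-01  3.6076e+02]
 [-0.0000e+00  2.8000e-01 -9.6000e-01  4.7404e+02]
 [ 0.0000e+00  0.0000e+00  0.0000e+00  1.0000e+00]]
[577.32037257 338.93279938  18.        ]
```

View pics/w1.png

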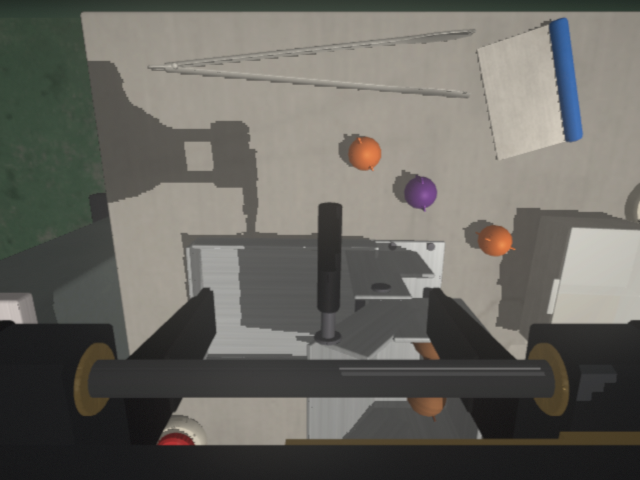

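The wrist view shows the handle at u≈329, v 203–311, which puts it at about x 533.5, y 277. That agrees with the first measurement. I'll go down 8 mm outboard of the centre and close.

Call:
{"fn": "move_arm", "kwargs": {
  "commands": [
    [[0.3,0.1,-2.5],[0,0,0],1],
    [[0.3,0,-2.5],[0,0,0],0.7],
    [[0,0,-2.5],[0,0,0],0.6],
    [[0,0,-2.2],[0,0,0],0.5],
    [[0,0,-2.0],[0,0,0],0.5],
    [[0,0,0],[0,0,0],0.5],
    [[0,0,0],[0,0,0],0.5]
  ]
}}

```text
t: 2.15
eef_pos: [534.0, 285.2, 188.1]
tcp_rot: [-3.142, 0.0, 1.57]
ft_force: [0.7, 0.6, -0.7]
opening: 0.555
grip_force: 0.0
```

Call:
{"fn": "move_arm", "kwargs": {
  "commands": [
    [[0,0,0],[0,0,0],0.3],
    [[0,0,0],[0,0,0],0.2],
    [[0,0,0],[0,0,0],0.1],
    [[0,0,0],[0,0,0],0],
    [[0,0,0],[0,0,0],0],
    [[0,0,0],[0,0,0],0],
    [[0,0,0],[0,0,0],0],
    [[0,0,0],[0,0,0],0]
  ]
}}

```text
t: 2.95
eef_pos: [533.1, 284.3, 187.9]
tcp_rot: [-3.139, 0.0, 1.568]
ft_force: [-7.7, -0.2, 4.8]
opening: 0.162
grip_force: 30.0
```

Call:
{"fn": "move_arm", "kwargs": {
  "commands": [
    [[-0.63,0,-0.47],[0,0,0],0],
    [[-0.62,0,-0.48],[0,0,0],0],
    [[-0.53,0,-0.58],[0,0,0],0],
    [[-0.53,0,-0.58],[0,0,0],0],
    [[-0.43,0,-0.66],[0,0,0],0],
    [[-0.42,0,-0.66],[0,0,0],0],
    [[-0.3,0,-0.72],[0,0,0],0],
    [[-0.3,0,-0.72],[0,0,0],0]
  ]
}}

```text
t: 3.75
eef_pos: [496.9, 284.8, 138.6]
tcp_rot: [3.141, -0.001, 1.569]
ft_force: [3.5, 4.5, 3.1]
opening: 0.162
grip_force: 30.0
```

Forces are small, so I'll continue along the arc.

Call:
{"fn": "move_arm", "kwargs": {
  "commands": [
    [[-0.18,0,-0.76],[0,0,0],0],
    [[-0.17,0,-0.77],[0,0,0],0],
    [[-0.04,0,-0.78],[0,0,0],0],
    [[-0.03,0,-0.79],[0,0,0],0],
    [[0.1,0,-0.78],[0,0,0],0],
    [[0.1,0,-0.78],[0,0,0],0],
    [[0.23,0,-0.75],[0,0,0],0],
    [[0.23,0,-0.75],[0,0,0],0]
  ]
}}

```text
t: 4.55
eef_pos: [495.3, 284.6, 75.3]
tcp_rot: [-3.133, 0.001, 1.568]
ft_force: [-14.4, 12.1, -2.3]
opening: 0.163
grip_force: 30.1
```

Call:
{"fn": "move_arm", "kwargs": {
  "commands": [
    [[0.36,0,-0.7],[0,0,0],0],
    [[0.36,0,-0.7],[0,0,0],0],
    [[0.47,0,-0.62],[0,0,0],0],
    [[0.48,0,-0.63],[0,0,0],0],
    [[0,0,0],[0,0,0],0],
    [[0,0,0],[0,0,0],0]
  ]
}}

```text
t: 5.15
eef_pos: [508.5, 284.3, 46.4]
tcp_rot: [-3.125, 0.004, 1.568]
ft_force: [-23.6, 17.1, -17.4]
opening: 0.163
grip_force: 30.1
```

Run:
```python
from h import *
a=read_camera("top")[190:350,150:310];b=read_camera("scene")[220:380,300:475]
cv2.imwrite("pics/c2.png",np.hstack([cv2.resize(a,(400,400)),cv2.resize(b,(400,400))]))
```

```text
(no output)
```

View pics/c2.png

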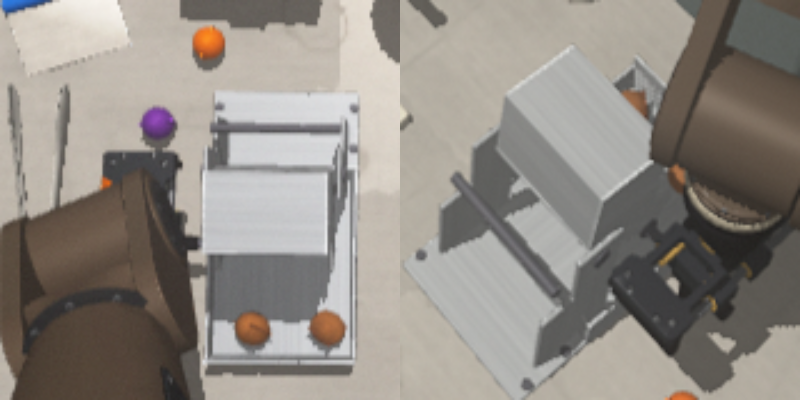

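Both walnuts are out and lie in the tray, in the left part of the picture at (252,328) and (328,328). The bin is near its stop. Next I'll ease the radial pull, then press gently along the arc to check it's on the stop.

Call:
{"fn": "move_arm", "kwargs": {
  "commands": [
    [[-0.3,0,-0.25],[0,0,0],0],
    [[0,0,0],[0,0,0],0],
    [[0,0,0],[0,0,0],0]
  ]
}}

```text
t: 5.55
eef_pos: [508.9, 284.4, 45.9]
tcp_rot: [-3.133, 0.002, 1.568]
ft_force: [-10.9, 11.2, -8.1]
opening: 0.159
grip_force: 30.1
```

Call:
{"fn": "move_arm", "kwargs": {
  "commands": [
    [[0.2,0,-0.2],[0,0,0],0],
    [[0,0,0],[0,0,0],0],
    [[0,0,0],[0,0,0],0]
  ]
}}

```text
t: 5.85
eef_pos: [510.5, 284.4, 43.6]
tcp_rot: [-3.132, 0.002, 1.568]
ft_force: [-12.8, 11.4, -10.1]
opening: 0.16
grip_force: 30.1
```

Call:
{"fn": "move_arm", "kwargs": {
  "commands": [
    [[0.15,0,-0.25],[0,0,0],0],
    [[0,0,0],[0,0,0],0],
    [[0,0,0],[0,0,0],0]
  ]
}}

```text
t: 6.15
eef_pos: [512.3, 284.4, 41.2]
tcp_rot: [-3.133, 0.002, 1.569]
ft_force: [-11.5, 10.4, -9.3]
opening: 0.162
grip_force: 30.1
```

Call:
{"fn": "move_arm", "kwargs": {
  "commands": [
    [[0.15,0,-0.25],[0,0,0],0],
    [[0,0,0],[0,0,0],0],
    [[0,0,0],[0,0,0],0]
  ]
}}

```text
t: 6.45
eef_pos: [514.1, 284.4, 38.8]
tcp_rot: [-3.133, 0.002, 1.569]
ft_force: [-9.9, 10.9, -9.2]
opening: 0.165
grip_force: 30.0
```

Call:
{"fn": "move_arm", "kwargs": {
  "commands": [
    [[0.2,0,-0.25],[0,0,0],0],
    [[0.2,0,-0.25],[0,0,0],0],
    [[0,0,0],[0,0,0],0],
    [[0,0,0],[0,0,0],0]
  ]
}}

```text
t: 6.85
eef_pos: [514.9, 283.7, 35.9]
tcp_rot: [-3.128, 0.004, 1.569]
ft_force: [-32.2, 4.1, 26.6]
opening: 0.162
grip_force: 30.0
```

The resistance now opposes the motion along the arc, so the bin is on its stop. I'll relieve the load, open and retreat upward.

Call:
{"fn": "move_arm", "kwargs": {
  "commands": [
    [[-0.25,0,0.2],[0,0,0],0],
    [[0,0,0],[0,0,0],0],
    [[0,0,0],[0,0,0],0.2],
    [[0,0,0],[0,0,0],0.35],
    [[0,0,0],[0,0,0],0.5],
    [[0,0,0],[0,0,0],0.5],
    [[0,0,0],[0,0,0],0.5]
  ]
}}

```text
t: 7.55
eef_pos: [519.5, 284.2, 38.3]
tcp_rot: [3.142, 0.0, 1.569]
ft_force: [0.3, 0.3, 0.2]
opening: 0.465
grip_force: 0.0
```

Call:
{"fn": "move_arm", "kwargs": {
  "commands": [
    [[0,0,1],[0,0,0],0.5],
    [[0,0,2],[0,0,0],0.5],
    [[0,0.3,3],[0,0,0],0.5],
    [[0,0.5,3],[0,0,0],0.5],
    [[0,1,4],[0,0,0],0.5],
    [[0,1,4],[0,0,0],0.5],
    [[-1,3,3],[0,0,0],0.5],
    [[-2,4,1],[0,0,0],0.5],
    [[-2,4,1],[0,0,0],0.5],
    [[-2,4,0],[0,0,0],0.5]
  ]
}}

```text
t: 8.55
eef_pos: [448.9, 463.8, 261.1]
tcp_rot: [3.139, -0.002, 1.568]
ft_force: [0.3, 0.5, -0.1]
opening: 0.5
grip_force: 0.0
```

Call:
{"fn": "move_arm", "kwargs": {
  "commands": [
    [[-2,4,0],[0,0,0],0.5],
    [[-2,4,0],[0,0,0],0.5],
    [[-2,4,0],[0,0,0],0.5],
    [[0,0,0],[0,0,0],0.5],
    [[0,0,0],[0,0,0],0.5],
    [[0,0,0],[0,0,0],0.5]
  ]
}}

```text
t: 9.15
eef_pos: [389.9, 581.5, 258.8]
tcp_rot: [3.141, 0.0, 1.568]
ft_force: [0.2, -0.2, -0.3]
opening: 0.499
grip_force: 0.0
```

Run:
```python
from h import *
a=read_camera("top")[190:350,150:310];b=read_camera("scene")[100:400,150:475]
cv2.imwrite("pics/c3.png",np.hstack([cv2.resize(a,(400,400)),cv2.resize(b,(400,400))]));print(state()["ft_force"])
```

```text
[-0.34136686 -0.19274212 -0.06990627]
```

View pics/c3.png

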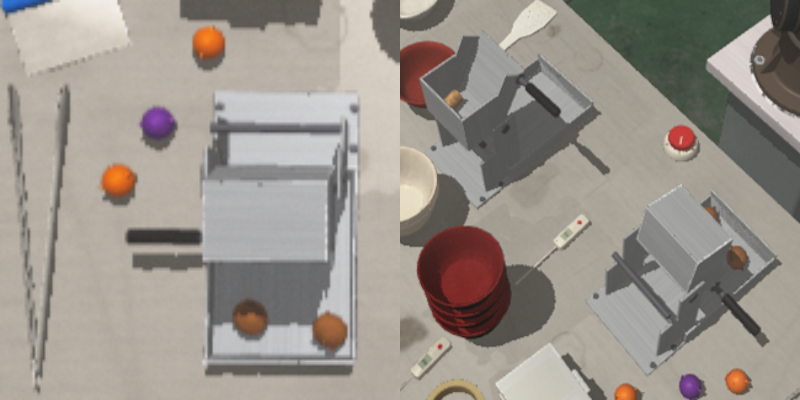

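The bin is tipped fully open and both walnuts are in the tray. The cork bin is still shut, the orange and purple balls haven't moved, and the arm is clear.

```bash
python3 -c "
from h import *
print(ray('top',215.2,284.8,69)); print(env.job_done())"
```

```text
[516.99500822 278.96364893  69.        ]
the job is handed in; nothing more can be done
None
```

The walnut bin is tipped forward to its stop with both walnuts in the tray, the cork bin is still shut, and the job was handed in at about 9 s; no verdict came back.

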